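# Clamp a truck control board in the spring holder

## Task

Pick up the circuit board that carries the finned heat sink and clamp it in the spring board holder: push one of its short ends back against the tall sprung jaw, lower the other end inside the hooked jaw onto the ledges, and let go, so that the springs centre it. It must finish level on both ledges, square to the jaws and roughly centred across them.

Things in the scene. Friction and masses are not known exactly. Their poses are not given: they have to be found in the camera images.
- ctrl_mid (a point): Middle of the board to clamp, 20 mm above its underside. Green slab 120 (x) x 60 (y) x 6 mm, z up, lying flat, 0.2 kg. Grip its central finned heat sink, 40 (x) x 30 (y) mm, 6 to 40 mm above the underside, along y from above; 18 mm high parts lie 31 to 43 mm off along x. Either end fits either jaw. Two other boards, one shorter, one with a copper coil, have no heat sink.
- holder: Spring board holder, dark steel base 250 x 90 mm fixed to the bench. Origin: base underside centre, at bench height, midway between two 60 mm wide aluminium jaws sprung inward along x; x points from the tall to the hooked jaw, z up. Resting jaw faces are 110 mm apart. Ledge tops, where the board comes to lie, are 35 mm above the bench; the clamped board's middle is over the origin.
- jaw_tall (a joint): Tall jaw, pushed back towards -x: 0 m at rest (face at x = -55 mm), 0.03 at its stop; 2 N plus 0.1 N per mm. Its plain upright face reaches 82 mm above the bench; its ledge juts 10 mm in. Push it back 20 to 25 mm with the board so that the other end passes the hooked jaw's lip (14 mm is the least). With the board clamped it reads about 0.005.
- jaw_hook (a joint): Hooked jaw, pushed back towards +x: 0 m at rest (face at x = +55 mm), 0.03 at its stop; same spring. Its ledge juts 24 mm in from the face; above it a lip juts 4 mm in, from 49 to 54 mm above the bench, which is the jaw's top. The board's end goes down inside this lip, then slides under it when let go. With the board clamped it reads about 0.005.
Things that resemble listed ones, but are neither listed nor needed, are in the scene too. Of the things that look like the part that bears ctrl_mid, take the one that is nearest to the robot's base at the start.

How it is judged:
By the outcome, as a careful person would: the job done as asked, in the order asked, and still so for the second after the job is handed in, with the robot touching nothing.
It also fails if it takes over 40 s, if anything falls off the work surface, if the arm or the gripper's body presses on something with over 40 N, if the wrist force passes 120 N, or if a joint passes its speed limit or range.

## Robot

A 7-joint arm with a two-finger parallel gripper is mounted at the origin on the work surface. World frame = base frame: x ahead of the robot, y to its left, z up, the work surface at z = 0. Lengths are in m, angles in rad, forces in N, time in s.
With the tool pointing down it reaches from about 0.425 to 0.875 m from the base axis. Payload 4.7 kg.
Tool frame: the origin (TCP) lies at the very end of the fingers, on their centre line; the grasp point (between the pads) lies 19 mm behind it; z points along the fingers, x is the direction in which the jaws open and shut, and the axes are right-handed (so a half turn about z gives the same grasp; the last joint's range is limited). The gripper opens to 87 mm and grips with 3 to 60 N. Pads are 19 mm wide; open, the fingers measure 117 mm over their backs; the gripper's body (75 mm by 190 mm) begins 51 mm behind the grasp point.
Start: joints at [-1.216, 0.321, -0.07, 1.45, 0.023, 1.371, -0.057], TCP at [0.217, 0.613, 0.223] pointing down, gripper open.
Joint ranges: [-2.86, 2.86], [-0.3, 2.09], [-1.38, 1.24], [0.06, 2.45], [-1.56, 4.7], [0.09, 2.05], [-2.69, 2.69]. Speed limits (rad/s): [2.57, 2.57, 3.14, 3.14, 3.14, 3.14, 3.14].

## Interface

Orientations are given as a rotation vector (axis times angle).
In Python, from plant import get_obs, cams, env gives the robot as it stands.
- The arm moves only by the shell command python3 -m pendant 'ROWS'. ROWS is JSON, a list of rows, each an object with "travel": the shift along the world's x, y, z in units of 50 mm (1.0 is 50 mm), a list of three; "angular": the turn, a rotation vector about the world's x, y, z in rad, a list of three; "fingers": the opening, from 0 (shut) to 1 (fully open). A call has 1 to 20 rows; each row is the pose to reach, as a shift and turn from the pose commanded when the call began; what a row does not reach only later rows make up. A row lasts 1/10 s, in which the tool goes at most 50 mm and 8.59 degrees, less where a joint would pass 70% of its speed; a pose out of reach is approached as far as the arm can. A call with a gripper value outside its range is refused whole. The fingers move at their own pace and stop on an object; the grip force is fixed at half the most. Time passes only in rows, so rows that repeat a pose let the fingers close. It gives the time, the measured TCP pose, the force and the opening at its end, in the units of the state.
- get_obs(): the state, without advancing time (a new reading comes with each control period).
- cams.capture(name): name is "side" or "top" or "wrist"; returns a dict with "image" (400x640x3 uint8, blue, green, red), "intrinsics" (3x3 intrinsics, pixels), "R" (3x3) and "t" (3): a world point X has camera coordinates R X + t; the wrist camera has in their place "mount" (4x4, takes a point from camera to tool coordinates, whose origin is the TCP and whose axes are the tool frame's). Camera axes: x right, y down, z forward; pixel columns grow to the right and rows downward; lengths in m; the calibration is good to about 2 mm. A picture is of the moment at which its call begins: read the wrist's pose just before it. There is no depth.
- env.job_done(): hands the job in, once; it reports no verdict.
The state is a dict: "time": time; "joints": joint angles; "qvel": joint speeds; "tau": joint torques, N m; "tool_pos": TCP position; "eef_rot": TCP orientation; "contact_force": force on the tool from outside, world axes, zero at the start; "ft_torque": the same for the moment, N m; "gripper_width": finger opening in m.
Only numpy, scipy, OpenCV 4.12 (cv2) and the standard library are available. Lean on these libraries where they do the work, as an engineer would, in place of code of your own. Each camera call takes 0.05 s, during which the arm holds its last target. There are 200 camera calls.

## Working session

There is one attempt and no reset: what is moved stays moved. The work goes in short steps, Python scripts to look and compute and a shell command to move; the robot and the scene stay as the last step left them, time stands still between calls to the robot, and variables do not carry over. Pictures are saved under pics/ and viewed, about 8 in all and at most 12, crops included, and the job is handed in when it is done.

```bash
ls; mkdir -p pics; python3 - <<'E'
from plant import get_obs,cams
import cv2,pickle
o=get_obs();print(o['time'],o['tool_pos'],o['eef_rot'],o['gripper_width'])
d={}
for n in("side","top"):
    c=cams.capture(n);d[n]=c;cv2.imwrite(f'pics/{n}0.png',c['image']);print(n,c['intrinsics'],c['R'],c['t'])
pickle.dump(d,open('c0.pkl','wb'))
E
```

```text
pics
0.0 [0.21712927 0.61206958 0.22144411] [ 2.56495709e+00  1.81188462e+00 -2.35690549e-03] 0.08743233706031828
side [[520.15245895   0.         318.73991477]
 [  0.         520.15245895 198.17416558]
 [  0.           0.           1.        ]] [[ 0.80825051 -0.588569   -0.01782262]
 [-0.39502395 -0.5195224  -0.75766256]
 [ 0.43667744  0.61942151 -0.6524031 ]] [-0.49683739  0.24804494  1.45805793]
top [[456.18663715   0.         322.07414672]
 [  0.         456.18663715 204.11085599]
 [  0.           0.           1.        ]] [[ 0.00341151 -0.99998982  0.00295281]
 [-0.97980255 -0.003933   -0.19992873]
 [ 0.19993831 -0.00221111 -0.97980599]] [-0.05644868  0.57853634  1.0713094 ]
```

View pics/top0.png

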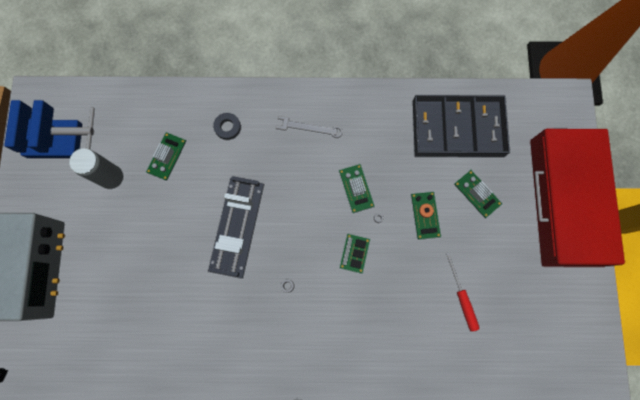

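View pics/side0.png

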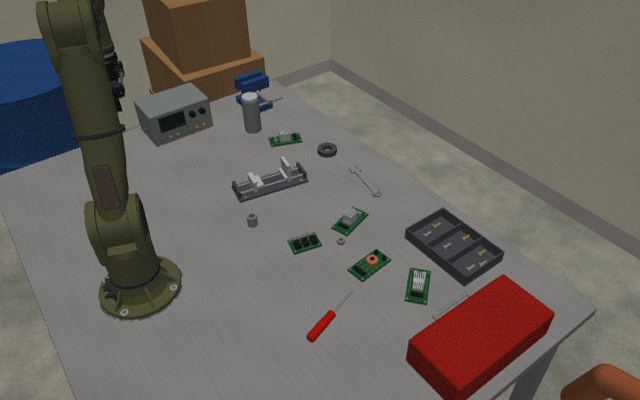

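The top view shows boards with light blocks at (357,188), (478,194) and (166,156), with the holder at (237,227). I'll make an enlarged crop to tell the board types and the jaws apart.

```bash
cat >h.py <<'E'
import numpy as np,cv2,pickle
from scipy.spatial.transform import Rotation as Ro
def onz(c,u,v,z):
    K,R,t=c['intrinsics'],np.array(c['R']),np.array(c['t'])
    d=R.T@np.linalg.solve(K,[u,v,1.]);o=-R.T@t
    return o+d*(z-o[2])/d[2]
def proj(c,X):
    p=c['intrinsics']@(np.array(c['R'])@np.array(X)+c['t']);return p[:2]/p[2]
def wcam(c,pos,rot):
    T=np.eye(4);T[:3,:3]=Ro.from_rotvec(rot).as_matrix();T[:3,3]=pos
    M=np.linalg.inv(T@np.array(c['mount']));return dict(intrinsics=c['intrinsics'],R=M[:3,:3],t=M[:3,3])
E
python3 - <<'E'
from h import *
d=pickle.load(open('c0.pkl','rb'))
t=d['top'];s=d['side']
def cr(im,x,y,w,h,f):return cv2.resize(im[y:y+h,x:x+w],None,fx=f,fy=f,interpolation=cv2.INTER_CUBIC)
a=cr(t['image'],200,165,80,120,5)   # 400x600
b=cr(t['image'],335,155,50,75,4)  #200x300
e=cr(s['image'],325,195,50,50,4); f=cr(s['image'],225,145,100,65,4)
C=np.zeros((600,800,3),np.uint8);C[:,:400]=a;C[:300,400:600]=b;C[:200,600:800]=e;C[300:560,400:800]=f
cv2.imwrite('pics/crop0.png',C)
for p in[(357,188),(478,194),(166,156)]:
    X=onz(t,*p,.02);print(X,np.hypot(*X[:2]))
E
```

```text
[ 0.62941674 -0.14442263  0.02      ] 0.6457734374558348
[ 0.6148061  -0.45613561  0.02      ] 0.7655365656893254
[0.71343119 0.35440203 0.02      ] 0.7966083444974487
```

View pics/crop0.png

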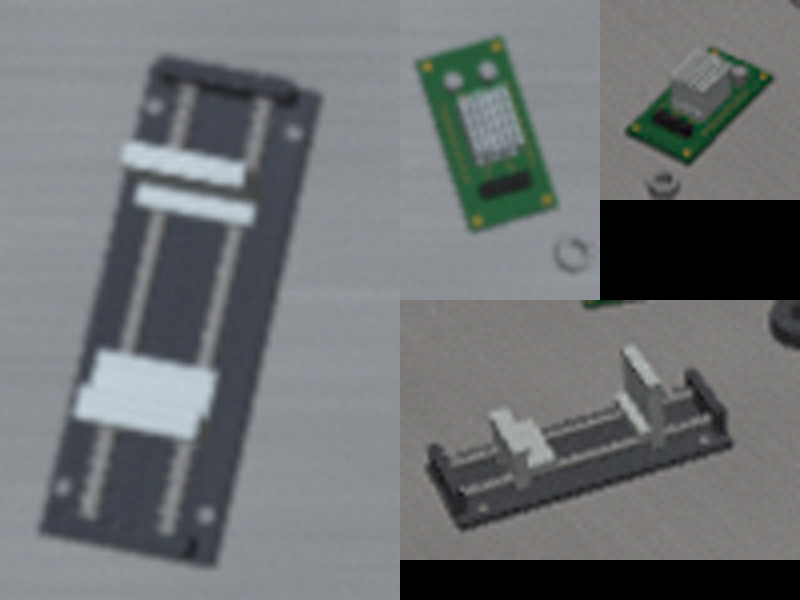

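The target is the board at (357,188): it is finned and nearest at 0.646 m. The crop shows the tall jaw far from the robot, around px (237,198), and the hooked jaw near it, around (229,243). Next I'll measure both.

```bash
python3 - <<'E'
from h import *
d=pickle.load(open('c0.pkl','rb'));t=d['top'];s=d['side']
P=np.array([onz(t,335+(x-400)/4,155+y/4,.006) for x,y in[(416,60),(503,37),(557,207),(474,231)]])
print('board',P.mean(0),[np.linalg.norm(P[i]-P[i-1]) for i in range(4)]);v=(P[0]+P[1]-P[2]-P[3]);print('axis deg',np.degrees(np.arctan2(v[1],v[0])))
h=lambda x,y,z:onz(t,200+x/5,165+y/5,z)
g=dict(hl=(97,350,.035),hr=(217,372,.035),tl=(137,203,.035),tr=(253,222,.035),Tl=(123,167,.082),Tr=(243,187,.082))
g={k:h(*q) for k,q in g.items()}
for k in g:print(k,g[k].round(4))
x=(g['hl']+g['hr']-g['tl']-g['tr'])/2;L=np.linalg.norm(x);x/=L
a=np.degrees(np.arctan2(x[1],x[0]))
print('gap(76)',L*1e3,'xaxis',a,'widths',[np.linalg.norm(g[i+'l']-g[i+'r'])*1e3 for i in'htT'])
for i in'htT':
    w=g[i+'r']-g[i+'l'];print(i,'edge dir',np.degrees(np.arctan2(w[1],w[0])))
m=(g['hl']+g['hr']+g['tl']+g['tr'])/4
print('origin',m+x*.007,'face', ((g['Tl']+g['Tr'])/2-(m+x*.007))@x)
# base corners
B=np.array([h(*q,.01) for q in[(322,93),(217,567),(40,533)]])
print('base',np.linalg.norm(B[0]-B[1]),np.linalg.norm(B[1]-B[2]),(B[0]+B[2])/2,np.degrees(np.arctan2(*(B[1]-B[0])[1::-1])))
w=cv2=None
E
```

```text
board [ 0.63217771 -0.14508438  0.006     ] [np.float64(0.120206198918712), np.float64(0.05971124192832728), np.float64(0.11911972747461606), np.float64(0.056287256226312886)]
axis deg 17.127251330171042
hl [0.5039 0.2014 0.035 ]
hr [0.4931 0.1411 0.035 ]
tl [0.5787 0.1848 0.035 ]
tr [0.5692 0.1259 0.035 ]
Tl [0.5872 0.1825 0.082 ]
Tr [0.5775 0.1239 0.082 ]
gap(76) 77.11449539720543 xaxis 168.0828430186201 widths [np.float64(61.181019332999924), np.float64(59.681628535204645), np.float64(59.409383303199505)]
h edge dir -100.16191142052944
t edge dir -99.1971987360789
T edge dir -99.38410485554905
origin [0.52939472 0.1647265  0.035     ] face -0.05414880346798235
base 0.24858845798317028 0.09087743424752974 [0.52870171 0.16362207 0.01      ] 169.45519307934842
```

Measurements agree with the given sizes: gap 77 mm against 76, base 249 x 91 mm, board 120 x 58 mm.
- **Holder:** origin about (0.529, 0.164), x axis about 170°.
- **Board:** (0.632, -0.145), axis 17°.

I'll move over the board.

```bash
python3 -m pendant '[{"travel":[8.3,-15.1,-1.0],"angular":[0,0,0.64],"fingers":1},{"travel":[8.3,-15.1,-1.0],"angular":[0,0,0.64],"fingers":1},{"travel":[8.3,-15.1,-1.0],"angular":[0,0,0.64],"fingers":1},{"travel":[8.3,-15.1,-1.0],"angular":[0,0,0.64],"fingers":1},{"travel":[8.3,-15.1,-1.0],"angular":[0,0,0.64],"fingers":1},{"travel":[8.3,-15.1,-1.0],"angular":[0,0,0.64],"fingers":1},{"travel":[8.3,-15.1,-1.0],"angular":[0,0,0.64],"fingers":1},{"travel":[8.3,-15.1,-1.0],"angular":[0,0,0.64],"fingers":1},{"travel":[8.3,-15.1,-1.0],"angular":[0,0,0.64],"fingers":1},{"travel":[8.3,-15.1,-1.0],"angular":[0,0,0.64],"fingers":1},{"travel":[8.3,-15.1,-1.0],"angular":[0,0,0.64],"fingers":1},{"travel":[8.3,-15.1,-1.0],"angular":[0,0,0.64],"fingers":1},{"travel":[8.3,-15.1,-1.0],"angular":[0,0,0.64],"fingers":1},{"travel":[8.3,-15.1,-1.0],"angular":[0,0,0.64],"fingers":1},{"travel":[8.3,-15.1,-1.0],"angular":[0,0,0.64],"fingers":1},{"travel":[8.3,-15.1,-1.0],"angular":[0,0,0.64],"fingers":1},{"travel":[8.3,-15.1,-1.0],"angular":[0,0,0.64],"fingers":1},{"travel":[8.3,-15.1,-1.0],"angular":[0,0,0.64],"fingers":1},{"travel":[8.3,-15.1,-1.0],"angular":[0,0,0.64],"fingers":1},{"travel":[8.3,-15.1,-1.0],"angular":[0,0,0.64],"fingers":1}]'
cat >look.py <<'E'
import sys
from h import *
from plant import get_obs,cams
o=get_obs();c=cams.capture('wrist')
pickle.dump((o,c),open(sys.argv[1]+'.pkl','wb'));cv2.imwrite(f'pics/{sys.argv[1]}.png',c['image'])
print(o['time'],o['tool_pos'],o['eef_rot'],o['joints'],np.degrees(np.arctan2(*Ro.from_rotvec(o['eef_rot']).as_matrix()[1::-1,0])))
E
python3 look.py w1
```

```text
time: 2.1
tool_pos: [0.6318, -0.1411, 0.1719]
eef_rot: [-1.864, -2.527, -0.0]
contact_force: [0.4, 1.0, 0.8]
gripper_width: 0.0872
2.1 [ 0.63181877 -0.14113245  0.1719061 ] [-1.86374788e+00 -2.52650778e+00 -2.95015994e-04] [-0.22659508  0.37008281  0.52033891  1.54150231 -0.18965401  1.28222735
  2.18941704] 107.16922628947952
```

View pics/w1.png

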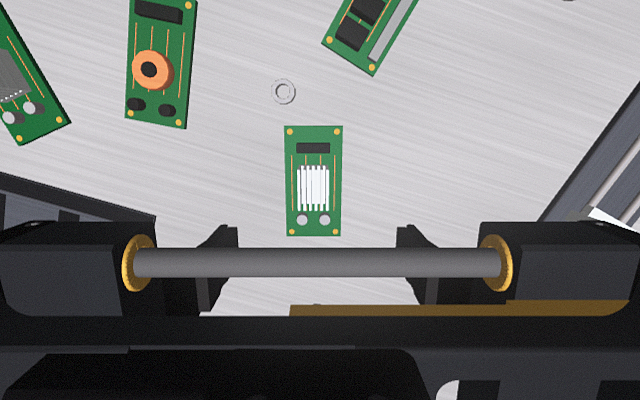

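The wrist view shows the whole finned board, with corners (286,126), (342,126), (341,236) and (288,236). It is square to the gripper.

```bash
python3 - <<'E'
from h import *
o,c=pickle.load(open('w1.pkl','rb'));w=wcam(c,o['tool_pos'],o['eef_rot'])
P=np.array([onz(w,*q,.006) for q in[(286,126),(342,126),(341,236),(288,236)]])
print(P.round(4),P.mean(0),[np.linalg.norm(P[i]-P[i-1]) for i in range(4)]);v=-(P[0]+P[1]-P[2]-P[3]);print(np.degrees(np.arctan2(v[1],v[0])))
S=np.array([onz(w,*q,.04) for q in[(299,165),(330,165),(329,210),(298,210)]]);print(S.mean(0))
print((P.mean(0)-o['tool_pos'])/.05)
E
```

```text
[[ 0.5851 -0.1872  0.006 ]
 [ 0.5682 -0.1328  0.006 ]
 [ 0.6815 -0.0964  0.006 ]
 [ 0.6989 -0.1525  0.006 ]] [ 0.63340145 -0.14223286  0.006     ] [np.float64(0.11894547242846304), np.float64(0.056944085502317915), np.float64(0.11899179200934952), np.float64(0.05878640700138505)]
17.395477167893983
[ 0.63103295 -0.14303935  0.04      ]
[ 0.03165363 -0.02200835 -3.31812197]
```

```bash
python3 -m pendant '[{"travel":[0,0,-1],"angular":[0,0,0],"fingers":1},{"travel":[0,0,-2],"angular":[0,0,0],"fingers":1},{"travel":[0,0,-2.6],"angular":[0,0,0],"fingers":1},{"travel":[0,0,-3.0],"angular":[0,0,0],"fingers":1},{"travel":[0,0,-3.18],"angular":[0,0,0],"fingers":1},{"travel":[0,0,-3.18],"angular":[0,0,0],"fingers":1},{"travel":[0,0,-3.18],"angular":[0,0,0],"fingers":1},{"travel":[0,0,-3.18],"angular":[0,0,0],"fingers":0},{"travel":[0,0,-3.18],"angular":[0,0,0],"fingers":0},{"travel":[0,0,-3.18],"angular":[0,0,0],"fingers":0},{"travel":[0,0,-3.18],"angular":[0,0,0],"fingers":0},{"travel":[0,0,-3.18],"angular":[0,0,0],"fingers":0},{"travel":[0,0,-3.18],"angular":[0,0,0],"fingers":0},{"travel":[0,0,-3.18],"angular":[0,0,0],"fingers":0},{"travel":[0,0,-3.18],"angular":[0,0,0],"fingers":0},{"travel":[0,0,-3.18],"angular":[0,0,0],"fingers":0}]'
```

```text
time: 3.75
tool_pos: [0.6323, -0.1427, 0.0135]
eef_rot: [1.865, 2.527, -0.0]
contact_force: [0.1, -1.2, 0.0]
gripper_width: 0.0298
```

The grip holds at 29.8 mm, which matches the heat sink. I'll lift and carry it to hover over the holder, offset towards the hook.

```bash
python3 -m pendant '[{"travel":[0,0,0.5],"angular":[0,0,0],"fingers":0},{"travel":[0,0,1.2],"angular":[0,0,0],"fingers":0},{"travel":[-0.1,0.3,2.0],"angular":[0,0,-0.05],"fingers":0},{"travel":[-0.4,1.0,2.6],"angular":[0,0,-0.12],"fingers":0},{"travel":[-0.7,1.8,3.0],"angular":[0,0,-0.18],"fingers":0},{"travel":[-1.0,2.6,3.3],"angular":[0,0,-0.24],"fingers":0},{"travel":[-1.3,3.4,3.5],"angular":[0,0,-0.3],"fingers":0},{"travel":[-1.6,4.2,3.5],"angular":[0,0,-0.36],"fingers":0},{"travel":[-1.8,4.9,3.5],"angular":[0,0,-0.42],"fingers":0},{"travel":[-2.0,5.5,3.5],"angular":[0,0,-0.45],"fingers":0},{"travel":[-2.2,5.9,3.5],"angular":[0,0,-0.476],"fingers":0},{"travel":[-2.3,6.18,3.5],"angular":[0,0,-0.476],"fingers":0},{"travel":[-2.3,6.18,3.5],"angular":[0,0,-0.476],"fingers":0},{"travel":[-2.3,6.18,3.5],"angular":[0,0,-0.476],"fingers":0},{"travel":[-2.3,6.18,3.5],"angular":[0,0,-0.476],"fingers":0}]'
python3 look.py w2
python3 - <<'E'
from plant import cams
import cv2,pickle
d={n:cams.capture(n) for n in('side','top')};pickle.dump(d,open('c2.pkl','wb'))
import numpy as np
f=lambda n,x,y:cv2.resize(d[n]['image'][y:y+100,x:x+130],None,fx=3,fy=3,interpolation=cv2.INTER_CUBIC)
w=cv2.imread('pics/w2.png')[100:280]
C=np.zeros((590,790,3),np.uint8);C[:300,:390]=f('side',210,100);C[:300,395:785]=f('top',170,160);C[310:310+180,:640]=w
cv2.imwrite('pics/c2.png',C)
E
```

```text
time: 5.25
tool_pos: [0.518, 0.1646, 0.1885]
eef_rot: [2.411, 2.013, -0.0]
contact_force: [0.3, 0.2, -2.4]
gripper_width: 0.0295
5.25 [0.51799568 0.16459295 0.1885391 ] [ 2.41080557e+00  2.01308405e+00 -4.70975936e-04] [-0.73703227  0.11421316  0.41042457  1.77833767 -0.04688583  1.25876416
  1.07688098] 79.7254730367517
```

View pics/w2.png

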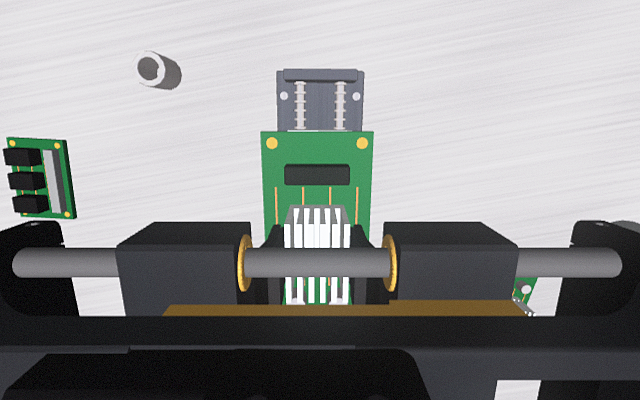

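View pics/c2.png

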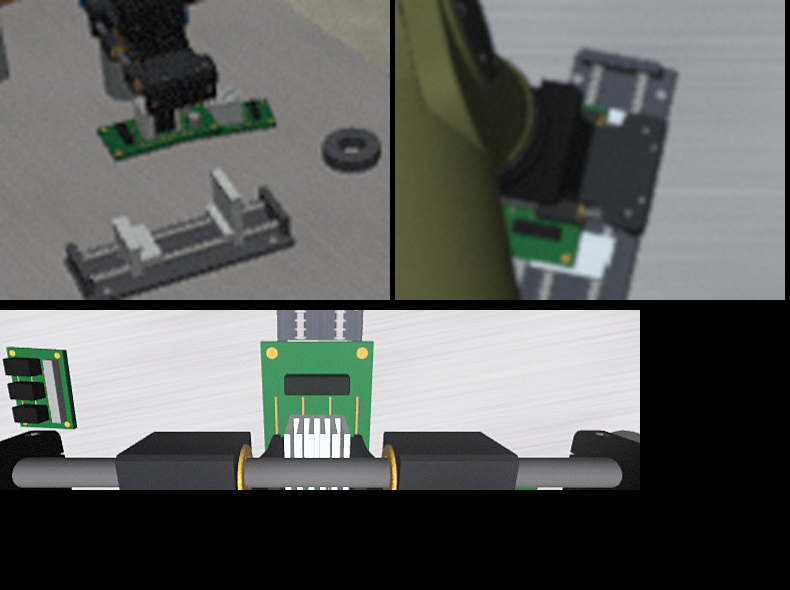

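The wrist view shows the board held square, with its near corners at (262,131) and (373,131). The holder's edges run below it at about columns 277 and 364, nearly centred. I'll compute the lateral offset and the yaw.

```bash
python3 - <<'E'
from h import *
o,c=pickle.load(open('w2.pkl','rb'));w=wcam(c,o['tool_pos'],o['eef_rot'])
O=np.array([.529,.164,0]);a=np.radians(170);x=np.array([np.cos(a),np.sin(a),0]);y=np.array([-x[1],x[0],0])
H=lambda X:np.round([(X-O)@x*1e3,(X-O)@y*1e3],1)
print('TCP',H(o['tool_pos']))
for z in(.008,):
  for q in[(276,85),(277,130),(364,130),(365,85)]:print('base',z,H(onz(w,*q,z)))
for q in[(299.5,85),(300,128),(340.5,85),(341,128)]:print('rod',H(onz(w,*q,.025)))
zb=o['tool_pos'][2]-.0135+.006
for dz in(-.004,0,.004):print('board',dz,[H(onz(w,*q,zb+dz)) for q in[(261.5,131),(373.5,131)]])
E
```

```text
TCP [10.9  1.3]
base 0.008 [110.4  41.9]
base 0.008 [65.1 42.4]
base 0.008 [ 64.8 -50.3]
base 0.008 [110.1 -49.8]
rod [108.7  16.8]
rod [67.6 17. ]
rod [108.5 -23.3]
rod [ 67.4 -24.5]
board -0.004 [array([70.5, 29.8]), array([ 70.2, -30.7])]
board 0 [array([70.6, 29.1]), array([ 70.4, -30. ])]
board 0.004 [array([70.8, 28.4]), array([ 70.6, -29.3])]
```

The wrist camera puts the holder centre about 3 mm more towards world +y than the top camera did, and it showed the same bias on the board earlier. I'll shift accordingly and descend to just above the lip, with the underside at about 60 mm.

```bash
python3 -m pendant '[{"travel":[0.01,0.065,-0.5],"angular":[0,0,0],"fingers":0},{"travel":[0.01,0.065,-1.1],"angular":[0,0,0],"fingers":0},{"travel":[0.01,0.065,-1.6],"angular":[0,0,0],"fingers":0},{"travel":[0.01,0.065,-2.0],"angular":[0,0,0],"fingers":0},{"travel":[0.01,0.065,-2.2],"angular":[0,0,0],"fingers":0},{"travel":[0.01,0.065,-2.3],"angular":[0,0,0],"fingers":0},{"travel":[0.01,0.065,-2.3],"angular":[0,0,0],"fingers":0},{"travel":[0.01,0.065,-2.3],"angular":[0,0,0],"fingers":0},{"travel":[0.01,0.065,-2.3],"angular":[0,0,0],"fingers":0}]'
python3 look.py w3
python3 - <<'E'
from plant import cams
import cv2,pickle,numpy as np
c=cams.capture('side');w=cv2.imread('pics/w3.png')
C=np.zeros((590,800,3),np.uint8)
C[:290,:800]=cv2.resize(w[20:165,120:520],None,fx=2,fy=2,interpolation=cv2.INTER_CUBIC)
C[290:590,:520]=cv2.resize(c['image'][135:210,205:335],None,fx=4,fy=4,interpolation=cv2.INTER_CUBIC)
cv2.imwrite('pics/c3.png',C)
E
```

```text
time: 6.3
tool_pos: [0.5186, 0.1702, 0.0747]
eef_rot: [2.409, 2.016, 0.003]
contact_force: [-0.5, -0.4, -2.2]
gripper_width: 0.0298
6.3 [0.51863008 0.1701807  0.07472355] [2.40857301 2.01638482 0.00329322] [-0.72149852  0.23044451  0.39927854  1.89723635 -0.10408171  1.03175444
  1.11565147] 79.87017538616776
```

View pics/c3.png

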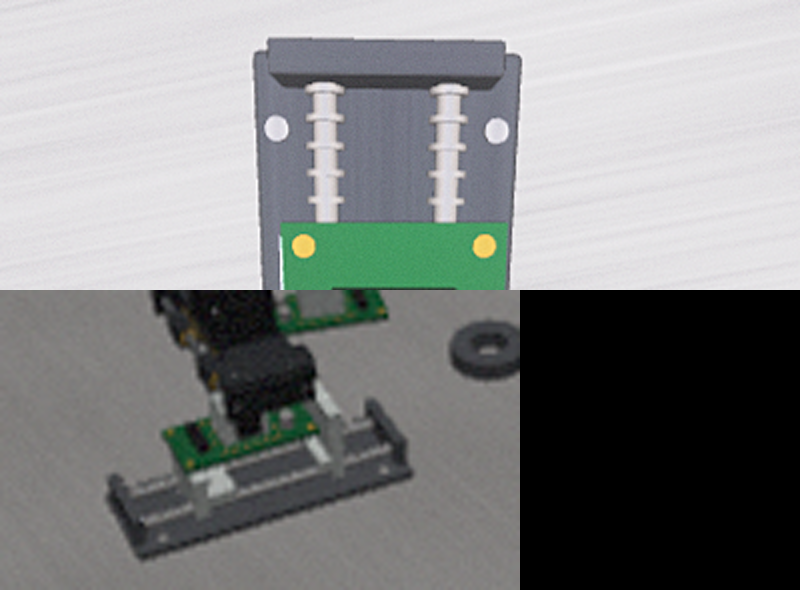

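The wrist crop shows the board's near edge at crop columns 280–509. The base centreline is at about column 387, and a sliver of jaw is visible on the left, so the board sits slightly too far to the right.

```bash
python3 - <<'E'
from h import *
o,c=pickle.load(open('w3.pkl','rb'));w=wcam(c,o['tool_pos'],o['eef_rot'])
O=np.array([.529,.164,0]);a=np.radians(170);x=np.array([np.cos(a),np.sin(a),0]);y=np.array([-x[1],x[0],0])
H=lambda X:np.round([(X-O)@x*1e3,(X-O)@y*1e3],1)
p=lambda u,v,z:H(onz(w,120+u/2,20+v/2,z))
print('TCP',H(o['tool_pos']))
print('base',p(254,60,.008),p(520,60,.008),p(260,220,.008),p(514,220,.008))
print('rods',p(325,110,.025),p(448,110,.025),p(327,210,.025),p(445,210,.025))
print('board',p(280,222,.067),p(509,222,.067))
E
```

```text
TCP [11.3 -4.3]
base [121.7  41. ] [121.6 -48.1] [69.2 41.8] [ 69.2 -48.5]
rods [103.8  16. ] [103.8 -22.9] [73.  16.2] [ 73.  -22.5]
board [70.9 24.4] [ 70.8 -36.1]
```

Shift by 2.2 mm, then push the tall jaw back about 23 mm.

```bash
python3 -m pendant '[{"travel":[-0.01,-0.045,0],"angular":[0,0,0],"fingers":0},{"travel":[0.05,-0.055,0],"angular":[0,0,0],"fingers":0},{"travel":[0.12,-0.065,0],"angular":[0,0,0],"fingers":0},{"travel":[0.2,-0.08,0],"angular":[0,0,0],"fingers":0},{"travel":[0.28,-0.095,0],"angular":[0,0,0],"fingers":0},{"travel":[0.36,-0.11,0],"angular":[0,0,0],"fingers":0},{"travel":[0.44,-0.125,0],"angular":[0,0,0],"fingers":0},{"travel":[0.52,-0.135,0],"angular":[0,0,0],"fingers":0},{"travel":[0.56,-0.145,0],"angular":[0,0,0],"fingers":0},{"travel":[0.56,-0.145,0],"angular":[0,0,0],"fingers":0},{"travel":[0.56,-0.145,0],"angular":[0,0,0],"fingers":0},{"travel":[0.56,-0.145,0],"angular":[0,0,0],"fingers":0}]'
python3 look.py w4
python3 - <<'E'
from h import *
from plant import cams
o,c=pickle.load(open('w4.pkl','rb'))
O=np.array([.529,.164,0]);a=np.radians(170);x=np.array([np.cos(a),np.sin(a),0]);y=np.array([-x[1],x[0],0])
print((o['tool_pos']-O)@x,(o['tool_pos']-O)@y)
c=cams.capture('side');w=cv2.imread('pics/w4.png')
C=np.zeros((590,800,3),np.uint8)
C[:290,:800]=cv2.resize(w[50:195,120:520],None,fx=2,fy=2,interpolation=cv2.INTER_CUBIC)
C[290:590,:520]=cv2.resize(c['image'][135:210,205:335],None,fx=4,fy=4,interpolation=cv2.INTER_CUBIC)
cv2.imwrite('pics/c4.png',C)
E
```

```text
time: 7.6
tool_pos: [0.5455, 0.1626, 0.0734]
eef_rot: [-2.409, -2.017, 0.001]
contact_force: [-4.2, -0.4, -1.9]
gripper_width: 0.0298
7.6 [0.54547964 0.16260948 0.07339384] [-2.40858683e+00 -2.01663230e+00  6.07535334e-04] [-0.68877983  0.28298028  0.40654536  1.83976127 -0.12809742  1.04487229
  1.16196272] 79.87671188350099
-0.016470741378238556 -0.0014922656348178437
```

View pics/c4.png

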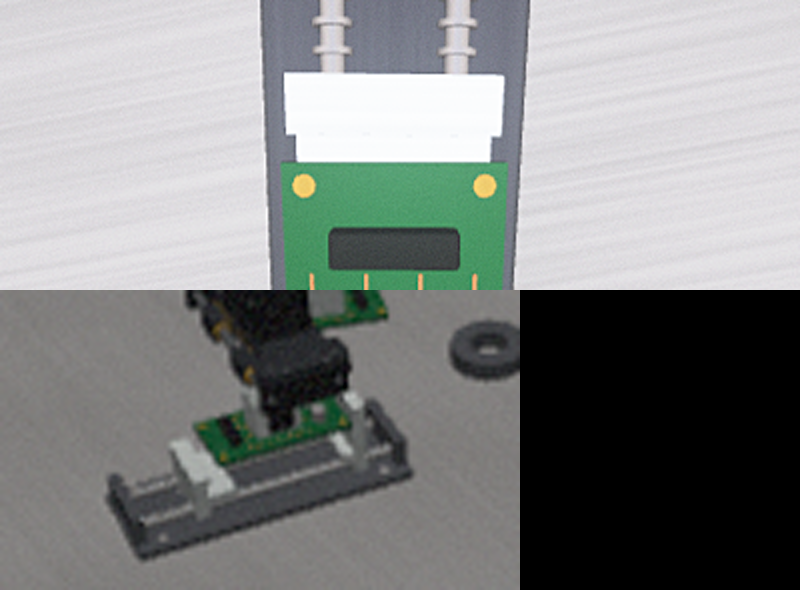

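The force of 4.2 N matches about 22 mm of push. The hooked jaw's lip is clear in front of the board's end. Lower onto the ledges.

```bash
python3 -m pendant '[{"travel":[0,0,-0.08],"angular":[0,0,0],"fingers":0},{"travel":[0,0,-0.18],"angular":[0,0,0],"fingers":0},{"travel":[0,0,-0.28],"angular":[0,0,0],"fingers":0},{"travel":[0,0,-0.38],"angular":[0,0,0],"fingers":0},{"travel":[0,0,-0.45],"angular":[0,0,0],"fingers":0},{"travel":[0,0,-0.49],"angular":[0,0,0],"fingers":0},{"travel":[0,0,-0.49],"angular":[0,0,0],"fingers":0},{"travel":[0,0,-0.49],"angular":[0,0,0],"fingers":0}]'
```

```text
time: 8.5
tool_pos: [0.5454, 0.1626, 0.0487]
eef_rot: [-2.408, -2.016, 0.001]
contact_force: [-4.2, 0.6, -2.6]
gripper_width: 0.0296
```

```bash
python3 -m pendant '[{"travel":[0,0,-0.01],"angular":[0,0,0],"fingers":0},{"travel":[0,0,-0.02],"angular":[0,0,0],"fingers":0},{"travel":[0,0,-0.03],"angular":[0,0,0],"fingers":0},{"travel":[0,0,-0.03],"angular":[0,0,0],"fingers":0},{"travel":[0,0,-0.03],"angular":[0,0,0],"fingers":0}]'
```

```text
time: 9.0
tool_pos: [0.5462, 0.1625, 0.0485]
eef_rot: [2.409, 2.016, 0.001]
contact_force: [-5.1, -0.6, 4.0]
gripper_width: 0.0296
```

Fz went from -2.6 N to +4 N, so the board is seated on the ledges. Release, then rise.

```bash
python3 -m pendant '[{"travel":[0,0,0],"angular":[0,0,0],"fingers":1},{"travel":[0,0,0],"angular":[0,0,0],"fingers":1},{"travel":[0,0,0],"angular":[0,0,0],"fingers":1},{"travel":[0,0,0],"angular":[0,0,0],"fingers":1},{"travel":[0,0,0],"angular":[0,0,0],"fingers":1},{"travel":[0,0,0],"angular":[0,0,0],"fingers":1},{"travel":[0,0,0],"angular":[0,0,0],"fingers":1},{"travel":[0,0,0],"angular":[0,0,0],"fingers":1},{"travel":[0,0,0.4],"angular":[0,0,0],"fingers":1},{"travel":[0,0,1],"angular":[0,0,0],"fingers":1},{"travel":[0,0,2],"angular":[0,0,0],"fingers":1},{"travel":[0,0,3],"angular":[0,0,0],"fingers":1},{"travel":[0.6,0,4],"angular":[0,0,0],"fingers":1},{"travel":[1.4,0,4],"angular":[0,0,0],"fingers":1},{"travel":[2.2,0,4],"angular":[0,0,0],"fingers":1},{"travel":[2.2,0,4],"angular":[0,0,0],"fingers":1},{"travel":[2.2,0,4],"angular":[0,0,0],"fingers":1}]'
python3 look.py w5
python3 - <<'E'
from h import *
from plant import cams
d={n:cams.capture(n) for n in('side','top')};pickle.dump(d,open('c5.pkl','wb'));w=cv2.imread('pics/w5.png')
C=np.zeros((600,800,3),np.uint8)
C[:240,:800]=cv2.resize(w[:240,:],(800,240*800//640))[:240]
C[300:600,:400]=cv2.resize(d['side']['image'][135:210,215:315],None,fx=4,fy=4,interpolation=cv2.INTER_CUBIC)
C[240:600,400:640]=cv2.resize(d['top']['image'][165:285,200:280],None,fx=3,fy=3,interpolation=cv2.INTER_CUBIC)
cv2.imwrite('pics/c5.png',C)
E
```

```text
time: 10.7
tool_pos: [0.6557, 0.1622, 0.246]
eef_rot: [-2.409, -2.016, 0.004]
contact_force: [-0.4, -1.2, 0.4]
gripper_width: 0.087
10.7 [0.65572284 0.1621958  0.24597914] [-2.4094316  -2.01558615  0.00446944] [-0.61474453  0.38714521  0.45468298  1.3580072  -0.16693097  1.43698008
  1.22649377] 79.8277840922597
```

View pics/c5.png

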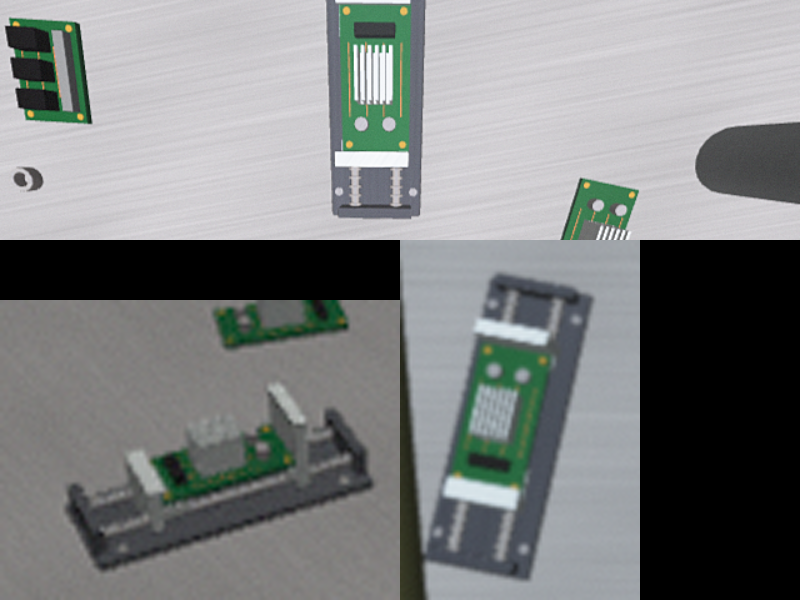

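View pics/w5.png

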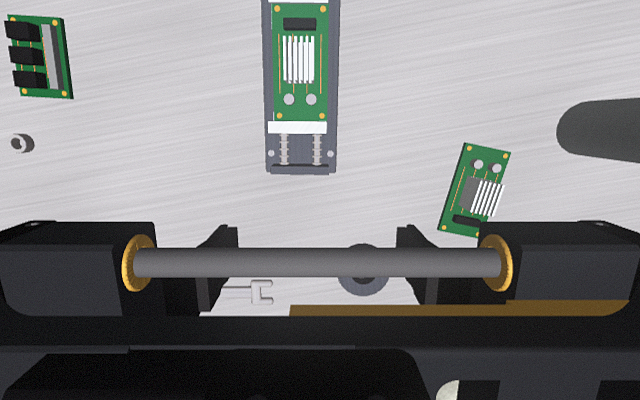

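The views show the board between the jaws, seated at the hook end under the lip. Last, a numeric check of the jaw travel, centring and squareness.

```bash
python3 - <<'E'
from h import *
d=pickle.load(open('c5.pkl','rb'));t=d['top']
O=np.array([.529,.164,0]);a=np.radians(170);x=np.array([np.cos(a),np.sin(a),0]);y=np.array([-x[1],x[0],0])
H=lambda X:np.round([(X-O)@x*1e3,(X-O)@y*1e3],1)
p=lambda u,v,z:H(onz(t,200+(u-400)/3,165+(v-240)/3,z))
print('tall face',p(475,333,.082),p(547,346,.082),'want -60')
print('lip',p(447,478,.054),p(518,490,.054),'want 56')
print('board L/R',p(478,343,.041),p(552,358,.041),p(447,475,.041),p(521,486,.041))
o,c=pickle.load(open('w5.pkl','rb'));w=wcam(c,o['tool_pos'],o['eef_rot'])
print('wrist board',[H(onz(w,*q,.041)) for q in[(274,10),(328,10),(273,120),(326.5,120)]])
print('wrist base',[H(onz(w,*q,.008)) for q in[(263,10),(339,10),(265,165),(336,165)]])
print('wrist tall top',[H(onz(w,*q,.082)) for q in[(268,121),(327,121)]])
E
```

```text
tall face [-60.1 -28.7] [-59.9  30.9] want -60
lip [ 57.  -31.7] [56.3 27.2] want 56
board L/R [-59.5 -34.6] [-58.   29.2] [ 53.6 -35.5] [51.7 26.4]
wrist board [array([51.4, 23.4]), array([ 51.3, -33.1]), array([-60.3,  28.4]), array([-60.4, -32.2])]
wrist base [array([61.4, 40.1]), array([ 61.2, -46.7]), array([-116.2,   45.2]), array([-116.3,  -45.6])]
wrist tall top [array([-61.2,  27.9]), array([-61.3, -31.5])]
```

```bash
python3 -c "
from plant import env,get_obs
print(env.job_done());print(get_obs()['time'])"
```

```text
the job is handed in; nothing more can be done
None
the job is handed in; nothing more can be done
```

The heat-sink board is clamped in the spring holder and the job is handed in, at about 11 s of the 40 s allowed. I took the finned board nearest the base (0.646 m) and gripped its heat sink. I then pushed the tall jaw back about 22 mm (4.2 N felt), lowered the board inside the hook until the ledges took the load, and released it.

**Final checks:**
- **Jaws:** the tall jaw's face is at -60 mm and the hook's lip is at about +56.5 mm, so both jaws are pushed back about 5 mm, as expected.
- **Centring and squareness:** in the wrist view the board is within 1 mm of the tall jaw's centre and square to within about 1–2°. The top view gave a looser 1–3 mm off centre.
- **Level:** this is only judged by eye from the side view, where the board looks level with its end under the lip. I did not measure it.
- **Disagreement:** the top and wrist cameras differed by about 3 mm across the holder. I mostly followed the wrist camera.

The gripper was open and well clear of everything at hand-in.

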